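# Lock the drawbar on its hitch post with a linch pin

## Task

Pick up the pin that has the sprung wire loop, push it through the cross hole in the hitch post until its shoulder sits against the rubber washer, with the loop still up, then swing the loop over the top of the post so that it snaps down on the pin's far end, and let go. Push gently, feeling for the washer, as the post is not always at the same place in its slot; leave the plain pin and the other things on the mat where they are.

Things in the scene. Friction and masses are not known exactly. Their poses are not given: they have to be found in the camera images.
- hitch: Fixed hitch stand: dark steel base plate 140 x 70 x 10 mm, above it an aluminium drawbar (x -33 to +93 mm, 44 mm wide, top at z 43 mm) whose eye surrounds an upright steel post. Origin on the mat below the middle of the post's slot; x is the direction in which the pin goes in, z up. Pin and stand must not press on each other with more than 15 N.
- hole (a point): Nominal centre of the post's cross hole, 75 mm above the mat; axes as the stand. The post's head is 21 x 21 mm, to 14 mm above and below the hole, which is round, 9.5 mm wide, along x, countersunk 3 mm on the -x side; a sprung ball in its middle drags on the shank (1 to 4 N). The post stands in a slot, clamped up to 14 mm forward or back along x of this point: that offset is not measured.
- washer_face (a point): Nominal place, on the hole's axis, of the -x face of the rubber washer (24 x 24 mm, 3 mm thick, 11.5 mm opening) on the -x side of the post's head: 13.5 mm before the hole centre; axes as the stand. The real face is up to 14 mm from here along x, as the post is. The washer yields 1 mm for 5 N and 2.5 mm at most.
- pin: Loose steel pin with a wire loop, about 70 g, lying on the mat: square grip and pivot block at the back, round shank ahead. x points along the shank to the tip, z up; origin on its underside below the loop's pivot. The shank's axis is 12 mm above the underside.
- pin_grip (a point): Centre of that pin's square grip, half-way up (12 mm above the mat), axes as the pin: the grip is 16 mm wide (y), 24 mm high, from 18 mm behind to 20 mm ahead of this point. Then comes the pivot block, 18 mm wide, from 20 to 35 mm ahead, and a round boss, 17 mm wide, to 38 mm ahead.
- pin_shoulder (a point): The shoulder, the front face of the round boss before the pivot block, on the shank's axis: 38 mm ahead of pin_grip; it comes to sit on the washer. From here the shank, 8 mm thick, runs 37 mm on to its tapered tip. Axes as the pin.
- pin_pivot (a point): Point in the pivot block where the loop's hinge axis crosses the shank's axis: 32 mm ahead of pin_grip, 6 mm behind the shoulder. Axes as the pin.
- pin_tip (a point): Tip of that pin's shank, on its axis, 37 mm ahead of the shoulder. Axes as the pin.
- loop (a joint): Angle of the wire loop about the pin's pivot (axis along the pin's y): 0 = open, standing up about square to the pin; 1.6 = shut, lying forward with its bar on the shank near the tip. Sprung over centre: below 0.8 it is held open, above 0.8 it snaps shut by itself; less than 1 N at its bar turns it. It passes the post only when the shoulder is within about 1.5 mm of the washer.
- loop_bar (a point): Middle of the loop's cross bar, 37 mm from the pivot. The loop is 5 mm wire, its two sides 32 mm apart between centres, one on each side of the pin.
- plain_pin_grip (a point): Centre of the square grip of the plain pin, a loose bystander of the same make as the other pin but without any loop; half-way up, 12 mm above the mat.
- glue_bottle: Loose bystander: small glue bottle, 23 mm thick, 90 mm high, standing; origin at the centre of its foot.
- relay_case: Loose bystander: grey case 84 x 56 x 31 mm; origin at the centre of its underside.
- flush_cutters: Loose bystander: blue-handled flush cutters, 129 x 43 x 10 mm, lying; origin at the centre of the underside.
Mind the look-alikes: they are no part of the job. Leave any blue look-alike of the pin alone.

How it is judged:
On the way, in this order (a step that is already met when the one before it is completed fails the run):
1. the pin is in the cross hole, its loop still up (x of pin_pivot in the frame of hitch between -0.043 and -0.002 m and y of pin_pivot in the frame of hitch between -0.007 and 0.007 m and y of pin_tip in the frame of hitch between -0.005 and 0.005 m and z of pin_tip in the frame of hitch between 0.069 and 0.081 m and angle between the x axis of hitch and the x axis of pin_tip, either way round below 0.2 rad and value of joint loop below 0.4 rad), for 0.2 s.
2. the loop has been swung over the post's end and is shut (x of pin_pivot in the frame of hitch between -0.043 and -0.002 m and y of pin_pivot in the frame of hitch between -0.007 and 0.007 m and y of pin_tip in the frame of hitch between -0.005 and 0.005 m and z of pin_tip in the frame of hitch between 0.069 and 0.081 m and angle between the x axis of hitch and the x axis of pin_tip, either way round below 0.2 rad and value of joint loop above 1.45 rad), for 0.2 s.
At the end, for the whole second after the job is handed in: the pin with the loop is at rest in the cross hole, its tip within 5 mm sideways and 6 mm in height of the hole's axis, within 0.2 rad of its direction, its pivot 2 to 43 mm short of the nominal hole centre along the hole, and the loop is shut round the post (above 1.45 rad) (all of step 2 and linear speed of pin below 0.02 m/s); the robot touches nothing.
It fails at once if pin and hitch stand press on each other with more than 15 N (contact force between pin and hitch above 15 N).
It fails at once if robot presses on the hitch stand with more than 25 N (contact force between any of the fingers, the arm and hitch above 25 N).
It fails at once if a bystander is moved more than 20 mm (distance of any of plain_pin_grip, glue_bottle, relay_case, flush_cutters from where it was at the start of the episode above 0.02 m).
It also fails if it takes over 64 s, if anything falls off the work surface, if the arm or the gripper's body presses on something with over 40 N, if the wrist force passes 120 N, or if a joint passes its speed limit or range.

## Robot

A 6-joint arm with a two-finger parallel gripper is mounted at the origin on a cart in front of the work surface, level with it; the furniture and walls round the work are solid. World frame = base frame: x ahead of the robot, y to its left, z up, the work surface at z = 0. Lengths are in m, angles in rad, forces in N, time in s.
With the tool pointing down it reaches from about 0.25 to 0.725 m from the base axis. Payload 4 kg.
Tool frame: the origin (TCP) lies on the centre line of the jaws, within the pads' length; the fingertips stand 22 mm ahead of it and the grasp point (between the pads) lies 3 mm ahead of it; z points along the fingers, y is the line along which they close (so a half turn about z gives the same grasp; the last joint's range is limited). The gripper opens to 85 mm and grips with 20 to 120 N. Pads are 22 mm wide; open, the fingers measure 114 mm over their backs; the gripper's body (76 mm by 85 mm) begins 54 mm behind the grasp point. The pads swing forward as they close: fully open they stand 13 mm farther back than shut.
Start: joints at [-1.269, 0.241, 0.005, 1.335, 0, 1.571], TCP at [0.149, -0.477, 0.253] pointing down, gripper open.
Joint ranges: [-2.72, 2.72], [-1.05, 1.87], [-1.09, 1.28], [-1.99, 2.15], [-1.42, 1.44], [-3.14, 3.14]. Speed limits (rad/s): [2.79, 2.79, 3.14, 3.14, 3.14, 3.14].

## Interface

Orientations are given as a unit quaternion [x, y, z, w].
In Python, from workcell import bot gives the robot as it stands.
- The arm moves only by the shell command python3 -m inch 'ROWS'. ROWS is JSON, one flat list of numbers, 7 for each row, row after row: the shift along the world's x, y, z in mm, then the turn, a rotation vector about the world's x, y, z in rad, then the opening in per cent of the stroke, from 0 (shut) to 100 (fully open). A call has 1 to 8 rows; each row is the pose to reach, as a shift and turn from the pose commanded when the call began; what a row does not reach only later rows make up. A row lasts 1/12 s, in which the tool goes at most 41.7 mm and 7.16 degrees, less where a joint would pass 70% of its speed; a pose out of reach is approached as far as the arm can. A call with a gripper value outside its range is refused whole. The fingers move at their own pace and stop on an object; the grip force is fixed at half the most. Time passes only in rows, so rows that repeat a pose let the fingers close. It gives the time, the measured TCP pose, the force, the opening and the grip force at its end, in the units of the state.
- bot.get_obs(): the state, without advancing time (a new reading comes with each control period).
- bot.camera(name): name is "scene" or "top" or "wrist"; returns the picture (400x640x3 uint8, blue, green, red); there is no depth.
- bot.camera_info(name): a dict with "intrinsics" (3x3 intrinsics, pixels), "distortion" ([k1, k2, p1, p2, k3] as OpenCV has them; the pictures are not rectified), "camera_from_world" (4x4, takes a point from world to camera coordinates); the wrist camera has in their place "hand_eye" (4x4, takes a point from camera to tool coordinates, whose origin is the TCP and whose axes are the flange's). Camera axes: x right, y down, z forward; pixel columns grow to the right and rows downward; lengths in m; the calibration is good to about 2 mm. A picture is of the moment at which its call begins: read the wrist's pose just before it. camera_info takes no time and is no camera call.
- bot.job_done(): hands the job in; it is judged then, once.
Trained networks look in the newest picture that a camera, given by its name, has taken for a name from the list of things; names that differ only in an ending like _2 or _b are one class to them, and where a whole thing is asked for, a point or a joint stands for the part that bears it (a point fixed in the world has none). Each returns a list of dicts, best first, with "confidence" (0 to 1); they miss things now and then, are a little off and sometimes report something else, mostly with a low value. They report only what shows in the picture. A call takes as long as a camera call. They do not tell look-alikes from the thing itself.
- bot.silhouettes(camera, target): "mask" (400x640 bool, what is visible of it) and "uv" ([column, row] in pixels, amid what is visible of it).
- bot.spot_point(camera, target): "uv" ([column, row] in pixels: a listed point, or the origin of a listed thing).
The state is a dict: "clock": time; "joint_pos": joint angles; "joint_vel": joint speeds; "tau": joint torques, N m; "eef_pos": TCP position; "tool_rot": TCP orientation; "ft_force": force on the tool from outside, world axes, zero at the start; "ft_torque": the same for the moment, N m; "grip_width": finger opening in m; "grasp_force": force on a finger pad.
Only numpy, scipy, OpenCV 4.12 (cv2) and the standard library are available. Lean on these libraries where they do the work, as an engineer would, in place of code of your own. Each camera call takes 0.05 s, during which the arm holds its last target. There are 200 camera calls.

## Working session

There is one attempt and no reset: what is moved stays moved. The work goes in short steps, Python scripts to look and compute and a shell command to move; the robot and the scene stay as the last step left them, time stands still between calls to the robot, and variables do not carry over. Pictures are saved under pics/ and viewed, at most 10 in all, crops included, and the job is handed in when it is done.

```bash
ls; mkdir -p pics; python3 - <<'E'
from workcell import bot
import cv2,numpy as np
o=bot.get_obs();print(o['clock'],o['eef_pos'],o['tool_rot'],o['ft_force'])
a=bot.camera("scene");b=bot.camera("top")
cv2.imwrite("pics/s0.png",a);cv2.imwrite("pics/t0.png",b)
for c in("scene","top"):
  for n in("pin_grip","pin_tip","hole","loop_bar","plain_pin_grip","hitch","washer_face"):
    print(c,n,[(np.round(d['uv'],1).tolist(),round(d['confidence'],2)) for d in bot.spot_point(c,n)[:4]])
print(bot.get_obs()['clock'])
E
```

```text
pics
0.0 [ 0.14842547 -0.47683361  0.25239095] [ 9.88632645e-01  1.50347438e-01 -1.91320417e-04 -1.05124576e-03] [-0.18116805  0.70546832 -0.26484094]
scene pin_grip [([329.3, 204.7], 0.65), ([403.4, 193.1], 0.6), ([384.4, 208.6], 0.59), ([323.2, 205.9], 0.27)]
scene pin_tip [([363.1, 198.2], 0.58), ([408.2, 175.4], 0.48), ([315.9, 196.1], 0.47)]
scene hole [([351.0, 154.0], 0.72)]
scene loop_bar [([325.9, 196.3], 0.61), ([351.0, 154.2], 0.52), ([376.1, 194.7], 0.49)]
scene plain_pin_grip [([351.9, 187.7], 0.51)]
scene hitch [([351.1, 175.0], 0.7), ([320.1, 205.5], 0.39), ([290.5, 271.6], 0.34)]
scene washer_face [([352.7, 155.0], 0.87)]
top pin_grip [([372.7, 256.0], 0.77), ([415.1, 246.4], 0.53), ([329.1, 218.6], 0.41)]
top pin_tip [([437.9, 236.2], 0.72), ([325.5, 195.0], 0.64), ([365.4, 228.9], 0.57)]
top hole [([407.2, 171.0], 0.9)]
top loop_bar [([371.5, 243.6], 0.61), ([327.9, 208.2], 0.49), ([428.3, 236.8], 0.42)]
top plain_pin_grip [([373.8, 206.3], 0.58)]
top hitch [([403.3, 175.0], 0.86)]
top washer_face [([409.7, 174.0], 0.88)]
0.8
```

```bash
python3 - <<'E'
import cv2
t=cv2.imread("pics/t0.png")[130:290,290:470];cv2.imwrite("pics/t0c.png",cv2.resize(t,None,fx=3.7,fy=3.7,interpolation=cv2.INTER_CUBIC))
s=cv2.imread("pics/s0.png")[130:290,270:450];cv2.imwrite("pics/s0c.png",cv2.resize(s,None,fx=3.7,fy=3.7,interpolation=cv2.INTER_CUBIC))
E
```

```text
(no output)
```

View pics/t0c.png

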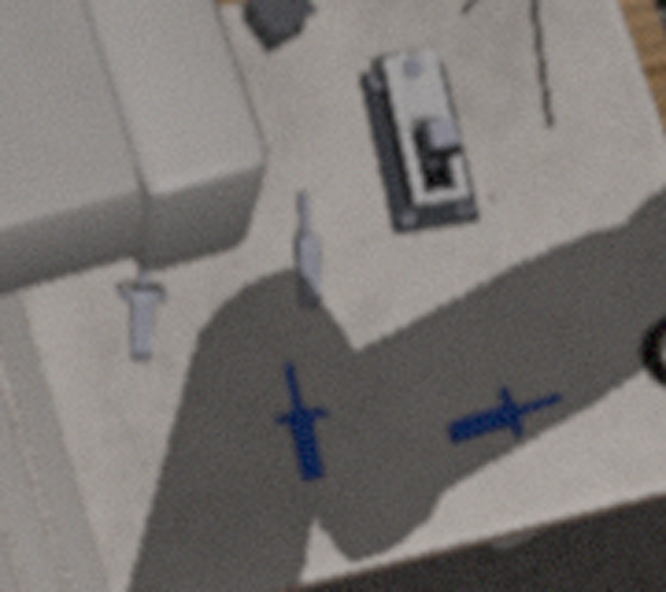

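View pics/s0c.png

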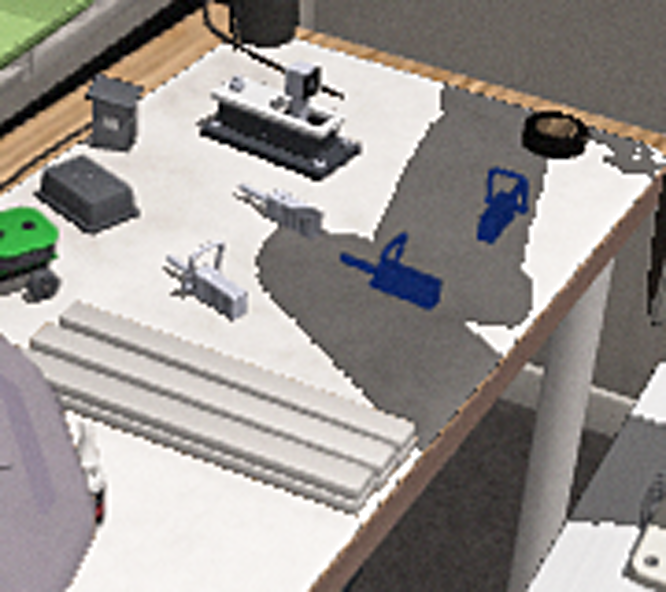

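The top crop shows four pin-like things (full-image px). In top view they are:
- a steel pin with a loop at (328,217)
- a plain steel pin at (373,200)
- two blue look-alikes at (373,250) and (425,243)

The target is the steel one with the loop. It is at scene px (326,206), where the upright loop shows. The hitch is at top (404,170), with the washer on its lower side.

```bash
cat > h.py <<'E'
from workcell import bot
import cv2,numpy as np
from scipy.spatial.transform import Rotation as R
def cam(n,obs=None):
    i=bot.camera_info(n);K=np.array(i['intrinsics']);D=np.array(i['distortion'])
    if n=='wrist':
        T=np.eye(4);T[:3,:3]=R.from_quat(obs['tool_rot']).as_matrix();T[:3,3]=obs['eef_pos']
        C=np.linalg.inv(T@np.array(i['hand_eye']))
    else: C=np.array(i['camera_from_world'])
    return K,D,C
def tri(cs,uvs):
    P=[c[2][:3] for c in cs];u=[cv2.undistortPoints(np.array([[p]],float),c[0],c[1]).reshape(2,1) for c,p in zip(cs,uvs)]
    A=np.vstack([np.outer(x[k],p[2])-p[k] for x,p in zip(u,P) for k in(0,1)])
    v=np.linalg.svd(A)[2][-1];X=v[:3]/v[3]
    return X,[np.linalg.norm(proj(c,X)-p) for c,p in zip(cs,uvs)]
def proj(c,X): return cv2.projectPoints(np.array([X],float),cv2.Rodrigues(c[2][:3,:3])[0],c[2][:3,3],c[0],c[1])[0].ravel()
def onz(c,uv,z):
    x=cv2.undistortPoints(np.array([[uv]],float),c[0],c[1]).ravel();Rw=c[2][:3,:3]
    o=-Rw.T@c[2][:3,3];d=Rw.T@np.array([*x,1]);return o+d*(z-o[2])/d[2]
E
python3 - <<'E'
from h import *
np.set_printoptions(precision=4,suppress=True)
s,t=cam('scene'),cam('top')
for n,a,b in[("grip",(329.3,204.7),(329.1,218.6)),("tip",(315.9,196.1),(325.5,195)),("bar",(325.9,196.3),(327.9,208.2)),("hole",(351,154),(407.2,171)),("washer",(352.7,155),(409.7,174)),("hitch",(351.1,175),(403.3,175)),("plain",(351.9,187.7),(373.8,206.3))]:
    print(n,*tri([s,t],[a,b]))
for uv in[(290+364/3.7,130+85/3.7),(290+395/3.7,130+230/3.7),(290+477/3.7,130+215/3.7)]: print(onz(t,uv,.01))
print(bot.camera_info('wrist')['hand_eye'],bot.camera_info('wrist')['intrinsics'],t[0][0,0])
E
```

```text
grip [ 0.4803 -0.0371  0.0269] [np.float64(1.3215239927655145), np.float64(1.391417807624558)]
tip [ 0.5431 -0.05    0.031 ] [np.float64(0.9799219040296303), np.float64(1.0417250179794182)]
bar [ 0.5009 -0.0423  0.0486] [np.float64(0.23675625479692436), np.float64(0.25155621656671306)]
hole [ 0.5397 -0.29    0.0683] [np.float64(0.9069543478582259), np.float64(1.0814794071892426)]
washer [ 0.5325 -0.2945  0.0639] [np.float64(1.5995556080317375), np.float64(1.9081939325482393)]
hitch [ 0.5493 -0.3042 -0.0234] [np.float64(1.272532999123749), np.float64(1.4720436137144064)]
plain [ 0.4774 -0.1758  0.0149] [np.float64(0.18970177640727298), np.float64(0.21058420051746055)]
[ 0.6242 -0.2735  0.01  ]
[ 0.4994 -0.2563  0.01  ]
[ 0.4922 -0.3239  0.01  ]
[[-0.0007 -0.9646 -0.2635  0.0671]
 [ 1.     -0.0005 -0.001   0.0001]
 [ 0.0009 -0.2635  0.9646 -0.1203]
 [ 0.      0.      0.      1.    ]] [[344.2934   0.     323.0589]
 [  0.     344.2934 199.9239]
 [  0.       0.       1.    ]] 461.6444034502054
```

```bash
python3 -m inch '[166,220,0,0,0,-0.5,100,166,220,0,0,0,-0.5,100,166,220,0,0,0,-0.5,100,166,220,0,0,0,-0.5,100,166,220,0,0,0,-0.5,100,166,220,0,0,0,-0.5,100,166,220,0,0,0,-0.5,100,166,220,0,0,0,-0.5,100]'; python3 -m inch '[150,220,-40,0,0,0,100,150,220,-40,0,0,0,100,150,220,-40,0,0,0,100,150,220,-40,0,0,0,100,150,220,-40,0,0,0,100,150,220,-40,0,0,0,100,150,220,-40,0,0,0,100,150,220,-40,0,0,0,100]'
```

```text
clock: 1.47
eef_pos: [0.3179, -0.2523, 0.2536]
tool_rot: [0.996, -0.094, 0.001, -0.001]
ft_force: [-0.1, -0.3, 0.2]
grip_width: 0.0855
grasp_force: 0.0
clock: 2.13
eef_pos: [0.4609, -0.0667, 0.2125]
tool_rot: [0.997, -0.078, 0.0, -0.012]
ft_force: [0.6, 0.3, -0.3]
grip_width: 0.0856
grasp_force: 0.0
```

```bash
cat >> h.py <<'E'
def look(tag,names=(),k=3):
    for _ in range(1):
        o=bot.get_obs();im=bot.camera('wrist')
    cv2.imwrite(f'pics/{tag}.png',im);c=cam('wrist',o);np.savez(f'{tag}.npz',K=c[0],D=c[1],C=c[2])
    print(o['clock'],np.round(o['eef_pos'],4),np.round(R.from_quat(o['tool_rot']).as_matrix(),3).tolist())
    for n in names: print(n,[(np.round(d['uv'],1).tolist(),round(d['confidence'],2)) for d in bot.spot_point('wrist',n)[:k]])
    return c
def ld(tag): z=np.load(tag+'.npz');return z['K'],z['D'],z['C']
E
python3 -m inch '[10,10,0,0,0,0,100,10,10,0,0,0,0,100,10,10,0,0,0,0,100]'
python3 -c "
from h import *
look('w1',['pin_grip','pin_tip','pin_pivot','pin_shoulder','loop_bar'])"
```

```text
clock: 2.38
eef_pos: [0.4687, -0.0647, 0.2137]
tool_rot: [0.997, -0.076, 0.001, -0.014]
ft_force: [-0.1, -0.7, 0.0]
grip_width: 0.0854
grasp_force: 0.0
2.3833 [ 0.4687 -0.0647  0.2137] [[0.988, -0.152, 0.004], [-0.153, -0.988, 0.028], [-0.0, -0.028, -1.0]]
pin_grip [([408.6, 282.5], 0.97), ([296.8, 178.0], 0.86), ([536.6, 279.8], 0.72)]
pin_tip [([413.1, 213.9], 0.95), ([313.1, 95.1], 0.78), ([615.8, 267.1], 0.69)]
pin_pivot [([304.3, 139.9], 0.78), ([304.4, 138.9], 0.64), ([306.5, 141.4], 0.2)]
pin_shoulder [([410.4, 244.3], 0.94), ([303.3, 139.9], 0.81), ([574.3, 273.8], 0.76)]
loop_bar [([416.0, 277.0], 0.77), ([299.5, 155.7], 0.63), ([586.5, 290.5], 0.61)]
```

View pics/w1.png

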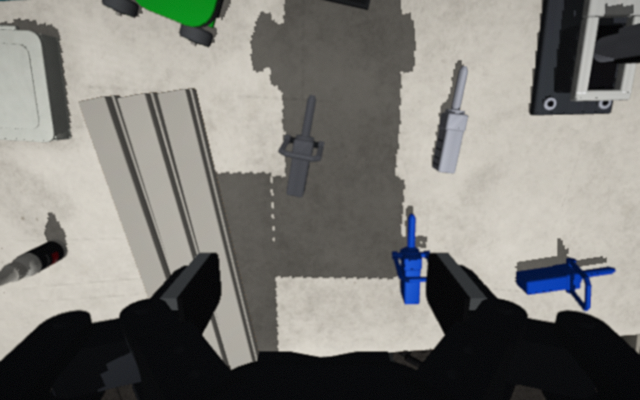

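```bash
python3 -c "
from h import *
c=ld('w1');g=onz(c,(296.8,178),.012);t=onz(c,(313.1,95.1),.012);s=onz(c,(303.3,139.9),.012);print(g,s,t,np.arctan2(*(t-g)[1::-1]),np.linalg.norm(t-g))
print(onz(c,(535,110),.01))"
```

```text
[ 0.47393124 -0.03395775  0.012     ] [ 0.508531   -0.04617109  0.012     ] [ 0.54645302 -0.06156534  0.012     ] -0.36374104371368376 0.07759889344415212
[ 0.50346947 -0.25698514  0.01      ]
```

```bash
python3 -m inch '[5,31,-84,0,0,-0.21,100,5,31,-84,0,0,-0.21,100,5,31,-84,0,0,-0.21,100,5,31,-84,0,0,-0.21,100,5,31,-84,0,0,-0.21,100]'
python3 -c "
from h import *
c=look('w2',['pin_grip','pin_tip','pin_shoulder','loop_bar'])"
python3 - <<'E'
import cv2
cv2.imwrite("pics/w2c.png",cv2.imread("pics/w2.png")[0:330,150:500])
E
```

```text
clock: 3.1
eef_pos: [0.4455, -0.1229, 0.1314]
tool_rot: [0.988, -0.153, 0.003, -0.031]
ft_force: [-0.0, -0.1, 0.0]
grip_width: 0.0852
grasp_force: 0.0
3.1 [ 0.4455 -0.1229  0.1314] [[0.953, -0.301, 0.016], [-0.302, -0.951, 0.061], [-0.003, -0.063, -0.998]]
pin_grip [([554.4, 288.4], 0.85), ([207.5, 197.6], 0.83), ([376.3, 312.4], 0.83)]
pin_tip [([362.8, 225.2], 0.87), ([206.4, 90.3], 0.58)]
pin_shoulder [([204.9, 145.1], 0.73), ([376.2, 263.9], 0.63), ([606.9, 276.0], 0.63)]
loop_bar [([626.1, 307.0], 0.68), ([183.1, 170.5], 0.62), ([380.8, 310.4], 0.6)]
```

View pics/w2c.png

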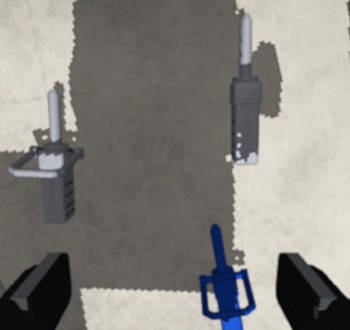

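The crop shows the steel looped pin at full-image px (207,198), the plain pin at (395,120) and a blue one at (372,270). The TCP ended about 9 cm off in y, so I'll check the joints before going on.

```bash
python3 -c "
from h import *
o=bot.get_obs();print({k:np.round(v,3).tolist() for k,v in o.items()})"
```

```text
{'clock': 3.35, 'joint_pos': [-0.305, 0.262, -0.3, 1.008, 0.063, 3.141], 'joint_vel': [0.003, -0.0, -0.003, -0.002, -0.0, -0.002], 'tau': [-0.165, -34.934, 21.988, 0.015, 0.196, 0.0], 'eef_pos': [0.447, -0.122, 0.133], 'tool_rot': [0.988, -0.151, 0.005, -0.031], 'ft_force': [0.398, 0.248, 0.466], 'ft_torque': [-0.002, -0.043, -0.027], 'grasp_force': 0.0, 'grip_width': 0.086}
```

```bash
python3 -m inch '[0,30,0,0,0,0,100,0,30,0,0,0,0,100,0,30,0,0,0,0,100]'; python3 -c "
from h import *
o=bot.get_obs();print({k:np.round(v,3).tolist() for k,v in o.items()})"
```

```text
clock: 3.6
eef_pos: [0.4417, -0.1068, 0.1323]
tool_rot: [0.989, -0.141, 0.005, -0.038]
ft_force: [0.3, 0.4, -0.7]
grip_width: 0.0853
grasp_force: 0.0
{'clock': 3.6, 'joint_pos': [-0.284, 0.247, -0.323, 1.002, 0.076, 3.141], 'joint_vel': [-0.01, 0.008, 0.01, -0.006, -0.008, 0.001], 'tau': [0.147, -34.38, 21.866, 0.089, 0.294, -0.0], 'eef_pos': [0.442, -0.107, 0.132], 'tool_rot': [0.989, -0.141, 0.005, -0.038], 'ft_force': [0.276, 0.432, -0.67], 'ft_torque': [-0.036, 0.02, -0.046], 'grasp_force': 0.0, 'grip_width': 0.085}
```

Joint 6 is at its end stop. I'll take the half-turn grasp, which also puts the camera on the washer side.

```bash
python3 -m inch '[0,0,70,0,0,1,100,0,0,70,0,0,1,100,0,0,70,0,0,1,100,0,0,70,0,0,1,100,0,0,70,0,0,1,100,0,0,70,0,0,1,100,0,0,70,0,0,1,100,0,0,70,0,0,1,100]'; python3 -m inch '[20,40,0,0,0,1,100,20,40,0,0,0,1,100,20,40,0,0,0,1,100,20,40,0,0,0,1,100,20,40,0,0,0,1,100,20,40,0,0,0,1,100,20,40,0,0,0,1,100,20,40,0,0,0,1,100]';python3 -m inch '[10,30,0,0,0,1,100,10,30,0,0,0,1,100,10,30,0,0,0,1,100,10,30,0,0,0,1,100,10,30,0,0,0,1,100,10,30,0,0,0,1,100,10,30,0,0,0,1,100,10,30,0,0,0,1,100]';python3 -c "
from h import *
o=bot.get_obs();print({k:np.round(v,3).tolist() for k,v in o.items() if k in('joint_pos','eef_pos')});M=R.from_quat(o['tool_rot']).as_matrix();print(M)"
```

```text
clock: 4.27
eef_pos: [0.442, -0.1077, 0.2022]
tool_rot: [0.935, 0.353, -0.014, -0.035]
ft_force: [-0.1, -0.1, 0.5]
grip_width: 0.0851
grasp_force: 0.0
clock: 4.93
eef_pos: [0.462, -0.0676, 0.2021]
tool_rot: [0.651, 0.758, -0.029, -0.024]
ft_force: [-0.1, 0.1, 0.0]
grip_width: 0.0855
grasp_force: 0.0
clock: 5.6
eef_pos: [0.472, -0.0375, 0.2021]
tool_rot: [0.208, 0.977, -0.037, -0.007]
ft_force: [-0.2, 0.3, 0.0]
grip_width: 0.0854
grasp_force: 0.0
{'joint_pos': [-0.037, 0.237, -0.138, 1.222, -0.071, 0.384], 'eef_pos': [0.472, -0.037, 0.202]}
[[-0.91313407  0.40662117 -0.02907551]
 [ 0.40765471  0.91045733 -0.06989342]
 [-0.00194813 -0.07567483 -0.99713065]]
```

```bash
cat >> h.py <<'E'
def go(p,yaw,o=None):
    """shift (mm) and turn to a straight-down tool at p with tool x heading yaw"""
    o=o or bot.get_obs();M=R.from_quat(o['tool_rot'])
    T=R.from_matrix(np.array([[np.cos(yaw),np.sin(yaw),0],[np.sin(yaw),-np.cos(yaw),0],[0,0,-1]]))
    print('shift',np.round((np.array(p)-o['eef_pos'])*1000,1),'turn',np.round((T*M.inv()).as_rotvec(),3))
E
python3 -m inch '[2,3,-62,0.07,-0.03,0.056,100,2,3,-62,0.07,-0.03,0.056,100,2,3,-62,0.07,-0.03,0.056,100,2,3,-62,0.07,-0.03,0.056,100,2,3,-62,0.07,-0.03,0.056,100]'
python3 -c "
from h import *
c=look('w3',['pin_grip','pin_tip','pin_shoulder','pin_pivot','loop_bar'])
a,b=ld('w1'),ld('w2')
for n,u,v in(('g',(296.8,178),(207.5,197.6)),('s',(303.3,139.9),(204.9,145.1)),('t',(313.1,95.1),(206.4,90.3)),('bar',(299.5,155.7),(183.1,170.5))): print(n,*tri([a,b],[u,v]))"
```

```text
clock: 6.02
eef_pos: [0.4749, -0.0347, 0.1413]
tool_rot: [0.184, 0.983, -0.0, 0.002]
ft_force: [1.1, 0.4, 1.0]
grip_width: 0.0853
grasp_force: 0.0
6.0167 [ 0.4749 -0.0347  0.1413] [[-0.932, 0.362, 0.004], [0.362, 0.932, -0.001], [-0.004, 0.001, -1.0]]
pin_grip [([321.5, 203.0], 0.88), ([126.0, 76.9], 0.81)]
pin_tip [([328.3, 287.3], 0.96), ([165.3, 184.3], 0.64)]
pin_shoulder [([321.1, 245.6], 0.68), ([150.9, 129.4], 0.62)]
pin_pivot [([323.1, 238.0], 0.8), ([141.7, 127.6], 0.73)]
loop_bar [([321.1, 247.0], 0.8), ([108.3, 113.2], 0.75)]
g [ 0.47448334 -0.03405707  0.01200969] [np.float64(0.5739956782487587), np.float64(0.7417402783577357)]
s [ 0.50991146 -0.04655566  0.01132345] [np.float64(1.631859982261798), np.float64(2.1252555356743996)]
t [ 0.54636397 -0.06119195  0.00701766] [np.float64(0.3386510197253672), np.float64(0.44390467714725096)]
bar [ 0.49995878 -0.04490913  0.05086984] [np.float64(0.6921368885134264), np.float64(0.937891561010465)]
```

View pics/w3.png

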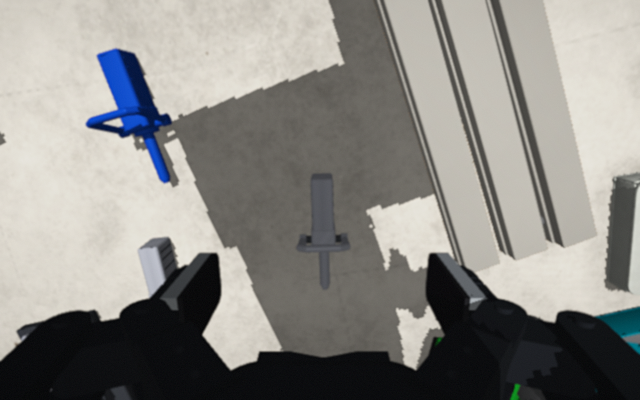

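The picture shows the looped steel pin upright in the frame: grip (321,203), tip (325,287), loop up. Two views put the grip centre at z = 12 mm.

```bash
python3 -c "
from h import *
c=ld('w3');g=onz(c,(321.5,203),.012);t=onz(c,(326,287.3),.011);b=onz(c,(321,176),.023);f=onz(c,(321.5,233),.024);print(g,t,b,f,np.arctan2(*(t-g)[1::-1]),np.linalg.norm(t-g))
g=[(.4739+.4745+g[0])/3,(-.034-.034+g[1])/3,.026];print(g);go(g,2.778)"
```

```text
[ 0.47903747 -0.03712788  0.012     ] [ 0.54700159 -0.05976313  0.011     ] [ 0.45753788 -0.02907318  0.023     ] [ 0.49720798 -0.04419269  0.024     ] -0.32149281605102487 0.07164129804328287
[np.float64(0.47581249146189214), np.float64(-0.035042627481041054), 0.026]
shift [   1.3   -0.4 -114.9] turn [0.001 0.004 0.007]
```

```bash
python3 -m inch '[1,-1,-30,0,0,0.01,100,1,-1,-60,0,0,0.01,100,1,-1,-85,0,0,0.01,100,1,-1,-105,0,0,0.01,100,1,-1,-114,0,0,0.01,100,1,-1,-114,0,0,0.01,100]'; python3 -m inch '[0,0,0,0,0,0,0,0,0,0,0,0,0,0,0,0,0,0,0,0,0,0,0,0,0,0,0,0,0,0,0,0,0,0,0,0,0,0,0,0,0,0,0,0,0,0,0,0,0]'
```

```text
clock: 6.82
eef_pos: [0.4731, -0.0356, 0.0242]
tool_rot: [0.179, 0.984, -0.0, -0.001]
ft_force: [0.6, -0.6, 1.3]
grip_width: 0.0853
grasp_force: 0.0
clock: 7.4
eef_pos: [0.4755, -0.0357, 0.0269]
tool_rot: [0.179, 0.984, 0.0, 0.002]
ft_force: [-0.8, 0.9, 4.8]
grip_width: 0.0149
grasp_force: 59.2
```

```bash
python3 -m inch '[0,0,15,0,0,0,0,0,0,45,0,0,0,0,0,0,80,0,0,0,0,0,0,115,0,0,0,0,-10,-30,140,0,0,0.05,0,-20,-65,143,0,0,0.1,0,-30,-100,143,0,0,0.15,0,-40,-135,143,0,0,0.2,0]'; python3 -m inch '[-10,-30,0,0,0,0.03,0,-20,-60,0,0,0,0.03,0,-30,-85,0,0,0,0.03,0,-35,-100,0,0,0,0.03,0,-35,-100,0,0,0,0.03,0,-35,-100,0,0,0,0.03,0]'
python3 -c "
from h import *
c=look('w4',['washer_face','hole','hitch','pin_tip','pin_grip','loop_bar'])
go((.4,-.272,.17),np.pi-.13)"
```

```text
clock: 8.07
eef_pos: [0.4346, -0.1719, 0.1699]
tool_rot: [0.078, 0.997, -0.0, 0.002]
ft_force: [0.3, -0.3, -0.7]
grip_width: 0.0145
grasp_force: 58.5
clock: 8.57
eef_pos: [0.3991, -0.2712, 0.1686]
tool_rot: [0.066, 0.998, 0.001, 0.001]
ft_force: [-0.0, -0.3, -0.7]
grip_width: 0.0146
grasp_force: 58.6
8.5667 [ 0.3991 -0.2712  0.1686] [[-0.991, 0.133, 0.002], [0.133, 0.991, 0.001], [-0.001, 0.001, -1.0]]
washer_face []
hole []
hitch []
pin_tip [([486.9, 193.0], 0.93)]
pin_grip [([491.2, 100.5], 0.78), ([324.9, 101.2], 0.69), ([321.7, 270.3], 0.56)]
loop_bar [([513.9, 134.6], 0.88), ([293.2, 108.5], 0.87)]
shift [-0.1 -2.1  1. ] turn [-0.     0.002 -0.001]
```

View pics/w4.png

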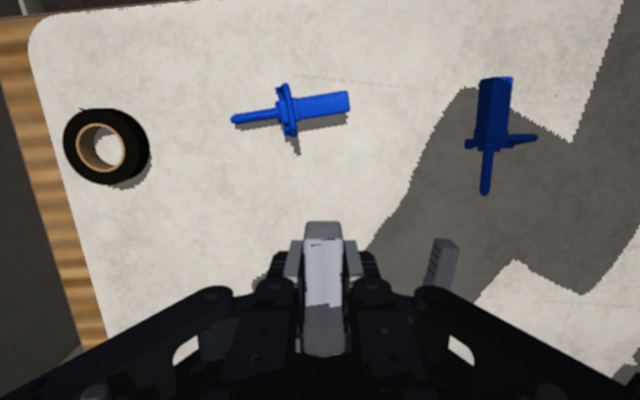

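The wrist view looks backward past the grip (325,285); the hitch is hidden under the gripper. I'll go over and past the hitch to see it.

```bash
python3 -m inch '[10,0,40,0,0,0,0,45,-5,80,0,0,0,0,80,-5,90,0,0,0,0,115,-5,90,0,0,0,0,150,-5,90,0,0,0,0,180,-5,90,0,0,0,0,195,-5,90,0,0,0,0,195,-5,90,0,0,0,0]'; python3 -m inch '[0,0,0,0,0,0,0]'
python3 -c "
from h import *
N=['washer_face','hole','hitch']
c=look('w5',N);print(np.round(bot.get_obs()['joint_pos'],2))"
python3 -m inch '[0,-20,0,0,0,0,0,0,-40,0,0,0,0,0,0,-50,0,0,0,0,0,0,-50,0,0,0,0,0,0,-50,0,0,0,0,0]'
python3 -c "
from h import *
N=['washer_face','hole','hitch']
c=look('w6',N)"
python3 - <<'E'
import cv2,numpy as np
a=cv2.imread("pics/w5.png")[0:280,120:520];b=cv2.imread("pics/w6.png")[0:280,120:520]
cv2.imwrite("pics/w56.png",cv2.resize(np.hstack([a,b]),(800,280)))
E
```

```text
clock: 9.58
eef_pos: [0.5979, -0.2742, 0.2571]
tool_rot: [0.064, 0.998, 0.0, 0.001]
ft_force: [-0.2, -0.1, -0.3]
grip_width: 0.0147
grasp_force: 58.6
clock: 9.67
eef_pos: [0.5952, -0.2748, 0.2577]
tool_rot: [0.064, 0.998, 0.0, 0.0]
ft_force: [-0.7, -0.5, -0.7]
grip_width: 0.0148
grasp_force: 58.6
9.6667 [ 0.5952 -0.2748  0.2577] [[-0.992, 0.129, 0.0], [0.129, 0.992, 0.001], [0.0, 0.001, -1.0]]
washer_face [([287.7, 107.6], 0.94)]
hole [([291.0, 119.8], 0.8), ([286.3, 108.3], 0.7)]
hitch [([296.8, 119.3], 0.68)]
[-0.44  0.56  0.5   1.51  0.   -0.3 ]
clock: 10.28
eef_pos: [0.5941, -0.3261, 0.2591]
tool_rot: [0.066, 0.998, 0.0, 0.001]
ft_force: [0.3, 1.0, -1.2]
grip_width: 0.0144
grasp_force: 58.6
10.2833 [ 0.5941 -0.3261  0.2591] [[-0.991, 0.132, 0.002], [0.132, 0.991, 0.001], [-0.002, 0.001, -1.0]]
washer_face [([345.3, 97.4], 0.6)]
hole [([351.1, 110.6], 0.71)]
hitch [([342.6, 112.2], 0.9)]
```

View pics/w56.png

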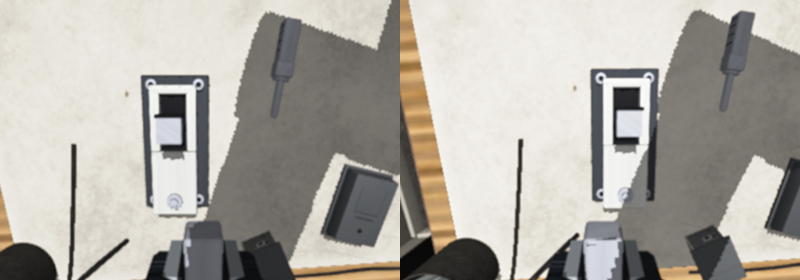

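```bash
python3 - <<'E'
import cv2,numpy as np
a=cv2.imread("pics/w5.png")[65:220,250:345];b=cv2.imread("pics/w6.png")[60:215,300:395]
cv2.imwrite("pics/z56.png",cv2.resize(np.hstack([a,b]),None,fx=3.8,fy=3.8,interpolation=cv2.INTER_CUBIC))
E
```

```text
(no output)
```

View pics/z56.png

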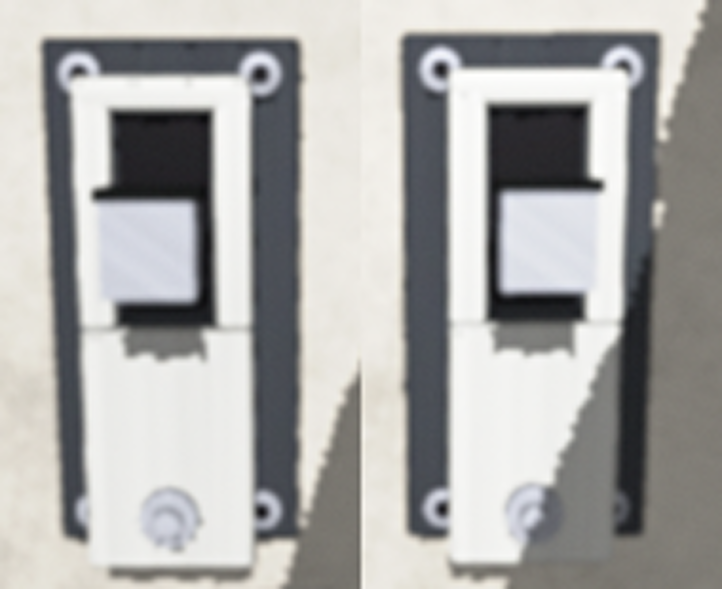

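The zoom shows the post head, with its top centred at zoom (149,251) in w5 and (551,242) in w6. The washer edge is on the upper, −x side, and the plate and drawbar corners are clear.

```bash
python3 - <<'E'
from h import *
np.set_printoptions(precision=4,suppress=True)
a,b=ld('w5'),ld('w6')
A=lambda x,y:(250+x/3.8-.37,65+y/3.8-.37)
B=lambda x,y:(300+(x-361)/3.8-.37,60+y/3.8-.37)
print('post',tri([a,b],[A(149,251),B(551,242)]))
for c,f,p,pl,db in((a,A,(149,251),[(42,40),(299,40),(298,535),(66,535)],[(72,77),(251,77),(252,567),(92,567)]),(b,B,(551,242),[(404,34),(659,34),(642,533),(408,533)],[(447,70),(631,70),(615,565),(451,565)])):
    P=onz(c,f(*p),.089)
    for q,z in((pl,.01),(db,.043)):
        X=np.array([onz(c,f(*u),z)[:2] for u in q]);L=X[3]-X[0];Rr=X[2]-X[1];W=X[0]-X[1]
        d=(L+Rr);print('z',z,'yawL,R',np.arctan2(L[1],L[0]),np.arctan2(Rr[1],Rr[0]),'yawW',np.arctan2(-W[0],W[1]),'len',np.linalg.norm(L),np.linalg.norm(W),'cen',X.mean(0))
    print('post',P, 'washerface', onz(c,f(*( (143,190) if c is a else (550,181))),.085))
E
```

```text
post (array([ 0.5456, -0.2968,  0.0854]), [np.float64(8.351365552835145e-05), np.float64(8.354579283367543e-05)])
z 0.01 yawL,R -0.12535356999420597 -0.12787189922223338 yawW 3.0112932878406324 len 0.13697592813198697 0.06830272124234936 cen [ 0.5639 -0.2991]
z 0.043 yawL,R -0.1279282729646645 -0.13312099279950684 yawW 3.011248243882795 len 0.12510263229684615 0.04360238144930862 cen [ 0.5691 -0.2999]
post [ 0.5454 -0.2964  0.089 ] washerface [ 0.5325 -0.2961  0.085 ]
z 0.01 yawL,R -0.1338877014441956 -0.12780528260504675 yawW 3.009133371623681 len 0.13734694858253915 0.06770299947082509 cen [ 0.5638 -0.2995]
z 0.043 yawL,R -0.12530192833155682 -0.13121324369265505 yawW 3.009095266060303 len 0.12574380019707895 0.04478362312477478 cen [ 0.5694 -0.3001]
post [ 0.5454 -0.297   0.089 ] washerface [ 0.5327 -0.2955  0.085 ]
```

```bash
python3 -m inch '[-30,8,0,0,0,0,0,-70,18,0,0,0,0,0,-105,28,0,0,0,0,0,-140,37,-10,0,0,0,0,-155,42,-40,0,0,0,0,-156,43,-70,0,0,0,0,-156,43,-80,0,0,0,0,-156,43,-80,0,0,0,0]'; python3 -c "
from h import *
go((.439,-.283,.0899),np.pi-.129)
c=ld('w4');o=np.array([.3991,-.2712,.1686]);u=np.array([.991,-.133,0])
for d in(-.018,0): print(proj(c,o+d*u-np.array([0,0,.0029])))"
```

```text
clock: 11.15
eef_pos: [0.4372, -0.2811, 0.1767]
tool_rot: [0.065, 0.998, 0.002, -0.001]
ft_force: [0.2, -0.2, -0.8]
grip_width: 0.0146
grasp_force: 58.7
shift [  1.8  -1.9 -86.8] turn [-0.003 -0.002  0.001]
[322.65033367 236.78645335]
[322.6809325  279.26710675]
```

```bash
python3 -m inch '[1,-1,-30,0,0,0,0,1,-1,-60,0,0,0,0,1,-2,-80,0,0,0,0,2,-2,-87,0,0,0,0,2,-2,-87,0,0,0,0,2,-2,-87,0,0,0,0]'; python3 -c "
from h import *
go((.439,-.283,.0899),np.pi-.129)
s,t=cam('scene'),cam('top')
for n,c in(('scene',s),('top',t)):
  im=bot.camera(n);cv2.imwrite(f'pics/{n}1.png',im)
  for k in('pin_tip','pin_shoulder','pin_grip','hole','washer_face','loop_bar'): print(n,k,[(np.round(d['uv'],1).tolist(),round(d['confidence'],2)) for d in bot.spot_point(n,k)[:3]])
u=np.array([.9917,-.1286,0]);o=bot.get_obs()['eef_pos'];tip=o+.0765*u-[0,0,.0149]
print(tip,proj(s,tip),proj(t,tip),proj(s,(.532,-.295,.075)),proj(t,(.532,-.295,.075)))
a=cv2.imread('pics/scene1.png')[130:200,300:380];b=cv2.imread('pics/top1.png')[150:220,360:440]
cv2.imwrite('pics/st1.png',cv2.resize(np.hstack([a,b]),None,fx=5,fy=5,interpolation=cv2.INTER_CUBIC))
"
```

```text
clock: 11.65
eef_pos: [0.4423, -0.2853, 0.0932]
tool_rot: [0.065, 0.998, -0.0, 0.002]
ft_force: [-0.3, -0.1, -0.4]
grip_width: 0.0147
grasp_force: 58.7
shift [-3.3  2.3 -3.3] turn [0.001 0.004 0.001]
scene pin_tip [([362.0, 198.2], 0.72), ([360.0, 152.2], 0.52), ([408.8, 177.8], 0.44)]
scene pin_shoulder [([371.8, 202.0], 0.74), ([366.0, 155.5], 0.59), ([407.6, 185.9], 0.59)]
scene pin_grip [([383.3, 209.1], 0.73), ([401.9, 190.6], 0.69)]
scene hole [([353.4, 151.2], 0.85)]
scene washer_face [([358.6, 156.1], 0.84)]
scene loop_bar [([407.0, 174.3], 0.49), ([377.8, 195.6], 0.41)]
top pin_tip [([411.6, 172.2], 0.61), ([368.3, 228.8], 0.54)]
top pin_shoulder [([367.9, 244.3], 0.66), ([410.8, 190.0], 0.61), ([433.7, 240.8], 0.42)]
top pin_grip [([416.4, 249.0], 0.57), ([418.8, 202.0], 0.42), ([371.8, 254.9], 0.38)]
top hole [([407.4, 166.8], 0.81)]
top washer_face [([407.8, 173.8], 0.86)]
top loop_bar []
[ 0.51656422 -0.2945659   0.07703095] [358.70540235 153.11824115] [411.39855116 175.99776954] [354.66185033 152.45942953] [409.55410782 171.28907582]
```

View pics/st1.png

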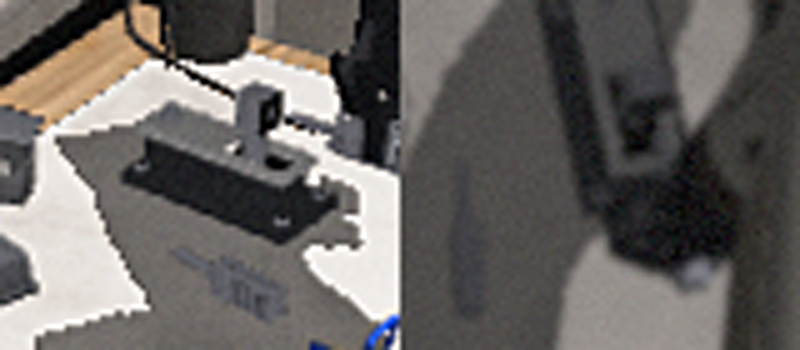

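The scene crop shows the pin beside the post, pointing at the washer (crop 265,112). The projections agree to about 1–2 px.

```bash
python3 -c "
from h import *
go((.439,-.283,.0899),np.pi-.129)"; python3 -m inch '[0,0,0,0,0,0,0,0,0,0,0,0,0,0,0,0,0,0,0,0,0]'; python3 -c "
from h import *
go((.439,-.283,.0899),np.pi-.129)"
```

```text
shift [-1.7  1.7 -2. ] turn [-0.     0.002  0.002]
clock: 12.6
eef_pos: [0.4407, -0.2847, 0.0919]
tool_rot: [0.065, 0.998, 0.0, 0.001]
ft_force: [-0.5, -0.0, -0.3]
grip_width: 0.0149
grasp_force: 58.7
shift [-1.7  1.7 -2. ] turn [-0.     0.002  0.002]
```

```bash
python3 -m inch '[0,1.6,-2,0,0,0.002,0,0,1.6,-2,0,0,0.002,0,2,1.3,-2,0,0,0.002,0,4,1.1,-2,0,0,0.002,0,6,0.8,-2,0,0,0.002,0,8,0.6,-2,0,0,0.002,0,10,0.3,-2,0,0,0.002,0,10,0.3,-2,0,0,0.002,0]'
```

```text
clock: 13.27
eef_pos: [0.4513, -0.2846, 0.09]
tool_rot: [0.064, 0.998, 0.0, 0.001]
ft_force: [-0.7, -0.3, -0.6]
grip_width: 0.0145
grasp_force: 58.7
```

```bash
python3 -m inch '[1.5,-0.2,0,0,0,0,0,3,-0.4,0,0,0,0,0,4.5,-0.6,0,0,0,0,0,6,-0.8,0,0,0,0,0]'; python3 -m inch '[1,-0.1,0,0,0,0,0,2,-0.25,0,0,0,0,0,3,-0.4,0,0,0,0,0,4,-0.5,0,0,0,0,0]'
```

```text
clock: 13.6
eef_pos: [0.4569, -0.2852, 0.0899]
tool_rot: [0.064, 0.998, 0.0, 0.001]
ft_force: [-0.2, 0.7, -0.7]
grip_width: 0.0145
grasp_force: 58.7
clock: 13.93
eef_pos: [0.4608, -0.2857, 0.0899]
tool_rot: [0.064, 0.998, 0.0, 0.001]
ft_force: [-0.6, -0.7, -1.5]
grip_width: 0.0147
grasp_force: 58.7
```

```bash
python3 -m inch '[1,-0.1,0,0,0,0,0,2,-0.25,0,0,0,0,0,3,-0.4,0,0,0,0,0,4,-0.5,0,0,0,0,0]'; python3 -m inch '[1,-0.1,0,0,0,0,0,2,-0.25,0,0,0,0,0,3,-0.4,0,0,0,0,0,4,-0.5,0,0,0,0,0]'
```

```text
clock: 14.27
eef_pos: [0.4645, -0.2865, 0.0899]
tool_rot: [0.065, 0.998, -0.0, 0.001]
ft_force: [-0.8, -1.1, -0.1]
grip_width: 0.0146
grasp_force: 58.7
clock: 14.6
eef_pos: [0.4687, -0.287, 0.09]
tool_rot: [0.065, 0.998, -0.0, 0.001]
ft_force: [-1.9, -1.6, 0.1]
grip_width: 0.0146
grasp_force: 58.7
```

```bash
python3 -m inch '[1,-0.4,0,0,0,0,0,2,-0.7,0,0,0,0,0,3,-0.9,0,0,0,0,0,4,-1.1,0,0,0,0,0]'; python3 -m inch '[1,-0.1,0,0,0,0,0,2,-0.25,0,0,0,0,0,3,-0.4,0,0,0,0,0,4,-0.5,0,0,0,0,0]'
```

```text
clock: 14.93
eef_pos: [0.4723, -0.2876, 0.0899]
tool_rot: [0.064, 0.998, 0.0, 0.0]
ft_force: [-3.2, -1.0, 0.9]
grip_width: 0.0147
grasp_force: 58.9
clock: 15.27
eef_pos: [0.477, -0.2884, 0.0901]
tool_rot: [0.064, 0.998, 0.0, 0.001]
ft_force: [-2.1, -1.1, 1.4]
grip_width: 0.0146
grasp_force: 58.9
```

```bash
python3 -m inch '[1,-0.2,0.2,0,0,0,0,2,-0.4,0.3,0,0,0,0,3,-0.6,0.3,0,0,0,0,4,-0.7,0.3,0,0,0,0]'; python3 -m inch '[1,-0.1,0,0,0,0,0,2,-0.25,0,0,0,0,0,3,-0.4,0,0,0,0,0,4,-0.5,0,0,0,0,0]'
```

```text
clock: 15.6
eef_pos: [0.4811, -0.289, 0.0903]
tool_rot: [0.064, 0.998, 0.0, 0.001]
ft_force: [-2.4, 0.0, 1.1]
grip_width: 0.0147
grasp_force: 58.9
clock: 15.93
eef_pos: [0.4849, -0.2895, 0.0903]
tool_rot: [0.064, 0.998, 0.0, 0.001]
ft_force: [-1.4, -0.9, 2.2]
grip_width: 0.0147
grasp_force: 59.0
```

```bash
python3 -m inch '[1,-0.1,0,0,0,0,0,2,-0.25,0,0,0,0,0,3,-0.4,0,0,0,0,0]'
```

```text
clock: 16.18
eef_pos: [0.4879, -0.2899, 0.0903]
tool_rot: [0.064, 0.998, 0.0, 0.001]
ft_force: [-1.9, 0.2, 2.2]
grip_width: 0.0148
grasp_force: 59.0
```

Shoulder is near the washer (expected contact at x ≈ 0.493), so I'll take 1 mm steps now.

```bash
python3 -m inch '[0.7,-0.1,0.2,0,0,0,0,1.4,-0.2,0.4,0,0,0,0,2,-0.25,0.4,0,0,0,0]'; python3 -m inch '[0.5,-0.05,0,0,0,0,0,1,-0.1,0,0,0,0,0,1,-0.1,0,0,0,0,0]'
```

```text
clock: 16.43
eef_pos: [0.4896, -0.2902, 0.0905]
tool_rot: [0.064, 0.998, 0.0, 0.001]
ft_force: [-1.5, 0.4, 1.1]
grip_width: 0.0147
grasp_force: 58.9
clock: 16.68
eef_pos: [0.491, -0.2904, 0.0906]
tool_rot: [0.064, 0.998, 0.0, 0.001]
ft_force: [-0.7, -1.1, -0.3]
grip_width: 0.0145
grasp_force: 58.8
```

```bash
python3 -m inch '[0.5,-0.05,0,0,0,0,0,1,-0.1,0,0,0,0,0,1,-0.1,0,0,0,0,0]'
```

```text
clock: 16.93
eef_pos: [0.4917, -0.2904, 0.0906]
tool_rot: [0.064, 0.998, 0.0, 0.001]
ft_force: [-1.1, -0.8, 0.0]
grip_width: 0.0144
grasp_force: 58.9
```

```bash
python3 -m inch '[0.5,-0.05,0,0,0,0,0,1,-0.1,0,0,0,0,0,1,-0.1,0,0,0,0,0]'
```

```text
clock: 17.18
eef_pos: [0.4928, -0.2905, 0.0906]
tool_rot: [0.064, 0.998, 0.0, 0.001]
ft_force: [-1.8, -0.7, 1.0]
grip_width: 0.0147
grasp_force: 58.8
```

```bash
python3 -m inch '[0.5,-0.05,0,0,0,0,0,1,-0.1,0,0,0,0,0,1,-0.1,0,0,0,0,0]'
```

```text
clock: 17.43
eef_pos: [0.4937, -0.2906, 0.0906]
tool_rot: [0.064, 0.998, 0.0, 0.001]
ft_force: [-2.1, -2.6, -0.3]
grip_width: 0.0149
grasp_force: 58.8
```

```bash
python3 -m inch '[0.5,-0.05,0,0,0,0,0,1,-0.1,0,0,0,0,0,1,-0.1,0,0,0,0,0]'
```

```text
clock: 17.68
eef_pos: [0.4941, -0.2906, 0.0906]
tool_rot: [0.065, 0.998, 0.0, 0.0]
ft_force: [-4.4, -1.7, 2.3]
grip_width: 0.0146
grasp_force: 59.0
```

```bash
python3 -m inch '[0.4,-0.05,0,0,0,0,0,0.7,-0.1,0,0,0,0,0,0.7,-0.1,0,0,0,0,0]'
```

```text
clock: 17.93
eef_pos: [0.4945, -0.2907, 0.0906]
tool_rot: [0.065, 0.998, 0.0, 0.0]
ft_force: [-5.7, -1.5, 2.4]
grip_width: 0.0147
grasp_force: 59.1
```

Seated: the force rose at the measured washer place. Release gently and go up.

```bash
python3 -m inch '[0,0,0,0,0,0,40,0,0,0,0,0,0,40,0,0,0,0,0,0,40,0,0,0,0,0,0,40,0,0,0,0,0,0,40,0,0,0,0,0,0,40]'; python3 -m inch '[0,0,10,0,0,0,40,0,0,25,0,0,0,40,0,0,45,0,0,0,40,0,0,65,0,0,0,40,0,0,70,0,0,0,40]'; python3 -c "
from h import *
a=look('w7',['loop_bar','pin_grip','pin_pivot'])
im=bot.camera('scene');cv2.imwrite('pics/scene2.png',im);t=bot.camera('top');c=cam('scene')
for k in('loop_bar','pin_grip','pin_tip'): print(k,[(np.round(d['uv'],1).tolist(),round(d['confidence'],2)) for d in bot.spot_point('scene',k)[:5]])
print(proj(c,(.5277,-.295,.112)),proj(c,(.4945,-.2907,.075)))
A=cv2.resize(im[120:190,310:400],None,fx=5,fy=5,interpolation=cv2.INTER_CUBIC);B=cv2.imread('pics/w7.png')[130:330,240:400];B=cv2.resize(B,(280,350))
cv2.imwrite('pics/r.png',np.hstack([A,B]))"
```

```text
clock: 18.43
eef_pos: [0.4958, -0.2907, 0.0907]
tool_rot: [0.064, 0.998, 0.0, 0.001]
ft_force: [-0.9, 0.3, 0.3]
grip_width: 0.034
grasp_force: 0.0
clock: 18.85
eef_pos: [0.4974, -0.2918, 0.1649]
tool_rot: [0.064, 0.998, -0.001, 0.004]
ft_force: [0.6, 0.5, 1.0]
grip_width: 0.0339
grasp_force: 0.0
18.85 [ 0.4974 -0.2918  0.1649] [[-0.992, 0.128, 0.008], [0.128, 0.992, -0.003], [-0.008, -0.002, -1.0]]
loop_bar [([326.7, 265.9], 0.59)]
pin_grip [([327.1, 210.3], 0.81)]
pin_pivot [([520.2, 0.0], 0.71)]
loop_bar [([351.0, 155.4], 0.72), ([359.5, 147.0], 0.62), ([377.6, 193.3], 0.6), ([409.5, 174.0], 0.46)]
pin_grip [([401.3, 189.8], 0.67), ([380.8, 206.4], 0.6), ([364.2, 154.9], 0.48), ([292.9, 269.6], 0.22)]
pin_tip [([362.3, 201.1], 0.6), ([410.1, 181.4], 0.59), ([346.7, 149.0], 0.54), ([356.0, 145.3], 0.24)]
[356.45592931 143.03317246] [364.03529061 155.75304344]
```

View pics/r.png

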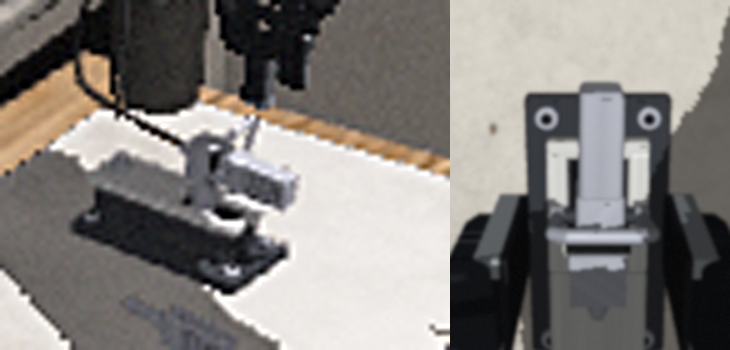

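The views show the pin seated in the post, with its loop upright and the bar at wrist px (326,266). Next I close the fingers and lower them behind the bar.

```bash
python3 -c "
from h import *
print(onz(ld('w7'),(326.2,266),.112))"; python3 -m inch '[0,0,0,0,0,0,0,-2,0,0,0,0,0,0,-2,0,0,0,0,0,0,-2,0,0,0,0,0,0,-2,0,-10,0,0,0,0,-2,0,-22,0,0,0,0,-2,0,-36,0,0,0,0,-2,0,-40,0,0,0,0]'; python3 -m inch '[0,0,0,0,0,0,0,0,0,0,0,0,0,0]'
```

```text
[ 0.51668518 -0.29258475  0.112     ]
clock: 19.97
eef_pos: [0.4921, -0.29, 0.1179]
tool_rot: [0.064, 0.998, 0.001, -0.001]
ft_force: [0.6, -0.1, -1.9]
grip_width: -0.0001
grasp_force: 0.0
clock: 20.13
eef_pos: [0.4934, -0.2907, 0.1204]
tool_rot: [0.064, 0.998, 0.0, 0.001]
ft_force: [-0.2, 0.1, 0.4]
grip_width: -0.0001
grasp_force: 0.0
```

```bash
python3 -m inch '[4,-0.5,0,0,0,0,0,8,-1,0,0,0,0,0,12,-1.5,0,0,0,0,0,16,-2.1,0,0,0,0,0,20,-2.6,0,0,0,0,0,24,-3.1,0,0,0,0,0]'; python3 -m inch '[4,-0.5,0,0,0,0,0,8,-1,0,0,0,0,0,12,-1.5,0,0,0,0,0,16,-2.1,0,0,0,0,0]'; python3 -m inch '[3,-0.4,0,0,0,0,0,6,-0.8,0,0,0,0,0,9,-1.2,0,0,0,0,0]'
```

```text
clock: 20.63
eef_pos: [0.5181, -0.294, 0.1208]
tool_rot: [0.064, 0.998, 0.0, 0.001]
ft_force: [0.1, 0.9, -0.5]
grip_width: -0.0001
grasp_force: 0.3
clock: 20.97
eef_pos: [0.5339, -0.296, 0.1205]
tool_rot: [0.064, 0.998, 0.0, 0.001]
ft_force: [0.4, -0.1, -0.4]
grip_width: -0.0001
grasp_force: 0.1
clock: 21.22
eef_pos: [0.5429, -0.2973, 0.1207]
tool_rot: [0.064, 0.998, 0.0, 0.001]
ft_force: [0.1, 0.1, 0.0]
grip_width: 0.0001
grasp_force: 0.0
```

```bash
python3 -m inch '[3,-0.4,0,0,0,0,0,5,-0.6,0,0,0,0,0,5,-0.6,0,0,0,0,0]';python3 -c "
from h import *
im=bot.camera('scene');cv2.imwrite('pics/scene3.png',im)
look('w8',['loop_bar'])
A=cv2.resize(im[115:185,310:390],None,fx=5,fy=5,interpolation=cv2.INTER_CUBIC);B=cv2.resize(cv2.imread('pics/w8.png')[0:350,160:480],(320,350))
cv2.imwrite('pics/r3.png',np.hstack([A,B]))"
```

```text
clock: 21.47
eef_pos: [0.5479, -0.2978, 0.1207]
tool_rot: [0.064, 0.998, 0.0, 0.001]
ft_force: [0.2, 0.1, 0.3]
grip_width: 0.0001
grasp_force: 0.0
21.5167 [ 0.5476 -0.2978  0.1206] [[-0.992, 0.128, 0.002], [0.128, 0.992, 0.0], [-0.002, 0.0, -1.0]]
loop_bar [([325.1, 197.2], 0.16)]
```

```bash
python3 -m inch '[0,0,30,0,0,0,0,0,0,65,0,0,0,0,10,0,100,0,0,0,0,30,0,130,0,0,0,0,50,0,135,0,0,0,0,55,0,135,0,0,0,0,55,0,135,0,0,0,0,55,0,135,0,0,0,0]';python3 -c "
from h import *
c=look('w9',['loop_bar','pin_tip','pin_pivot','pin_grip'])
print('shut',proj(c,(.5643,-.2998,.078)),'open',proj(c,(.5277,-.295,.112)))
s=cam('scene');bot.camera('scene')
print('scene shut',proj(s,(.5643,-.2998,.078)),'open',proj(s,(.5277,-.295,.112)))
print([(np.round(d['uv'],1).tolist(),round(d['confidence'],2)) for d in bot.spot_point('scene','loop_bar')[:5]])
m=[d for d in bot.silhouettes('wrist','loop')]
for d in m[:3]:
  y,x=np.nonzero(d['mask']);print(d['confidence'],d['uv'],x.min(),x.max(),y.min(),y.max())
g=cv2.cvtColor(cv2.imread('pics/w9.png'),cv2.COLOR_BGR2GRAY);k=proj(c,(.5643,-.2998,.078)).astype(int)
print(k);print(g[k[1]-26:k[1]+14:2,k[0]-26:k[0]+28:3])
"
```

```text
clock: 22.28
eef_pos: [0.6014, -0.2974, 0.2537]
tool_rot: [0.064, 0.998, 0.001, -0.001]
ft_force: [-0.5, 0.8, 0.2]
grip_width: 0.0004
grasp_force: 0.0
22.2833 [ 0.6014 -0.2974  0.2537] [[-0.992, 0.128, -0.001], [0.128, 0.992, 0.002], [0.002, 0.001, -1.0]]
loop_bar [([314.2, 137.7], 0.74)]
pin_tip [([318.1, 146.5], 0.83)]
pin_pivot [([315.6, 95.4], 0.95), ([312.4, 102.1], 0.27)]
pin_grip [([311.7, 57.3], 0.65)]
shut [314.09492958 142.42967207] open [312.74385058  96.1654829 ]
scene shut [346.95955524 148.78494283] open [356.45592931 143.03317246]
[([348.8, 148.3], 0.53), ([376.9, 194.3], 0.46), ([408.9, 177.6], 0.45), ([355.1, 153.0], 0.39)]
0.77 [317.5, 137.9] 292 338 91 143
[314 142]
[[ 75 101 212 192 155 222 220 221 221 218 218 221 223 144 112 233 199 115]
 [ 77  95 211 194 151 224 220 220 221 221 218 217 221 141 111 233 200 115]
 [ 77  91 213 197 149 225 224 220 219 221 222 218 219 140 112 233 198 114]
 [ 78  88 212 197 171 221 224 223 220 219 221 220 218 139 112 232 199 115]
 [ 77  87 212 200 176 217 221 224 221 219 219 221 220 144 114 232 201 120]
 [ 77  86 211 201 177 218 216 2
[... 394 characters left out ...]
 29  78 195 226 200 116]
 [ 77 103 188 204 223 175 167 169 177 155 146 168 168 185 231 182 225 118]
 [ 75 105 239 160 216 231 230 231 230 227 226 229 228 229 199 138 239 114]
 [ 76  83 205 126 147 182 177 176 174 174 175 175 175 177 142 142 205  90]
 [ 76  87 236 188 130 186 117 111 111  96  98 110 113 207 196 142 237 102]
 [ 76  87 238 208 143 209 119 120 130 145 112 119 117 237 211 146 241 114]
 [ 76  86 232 138 144 213 120 120 139 142 117 119 120 230 203 147 241 113]
 [ 75  85 231 127 130 223 204 209 195 120 143 206 174 140 133 133 237 112]
 [ 74  81 236 214 118 157 225 202 171 120 185 206 170 116 122 161 237 110]
 [ 74  79 235 241 173 120 134 118 117 120 128 118 117 117 164 239 239 109]]
```

The bar is seen at wrist px (314,138), against (314,142) predicted for shut and (313,96) for open. A horizontal wire shows beyond the post across the shank, so the loop is shut, and the robot is clear.

```bash
python3 -m inch '[0,0,0,0,0,0,0,0,0,0,0,0,0,0]'; python3 -c "
from workcell import bot
print(bot.job_done())"
```

```text
clock: 22.85
eef_pos: [0.6023, -0.2978, 0.2558]
tool_rot: [0.064, 0.998, 0.0, 0.001]
ft_force: [0.7, 0.2, -0.5]
grip_width: -0.0
grasp_force: 0.0
the job is handed in; nothing more can be done
None
```

The looped pin is through the post with its shoulder on the washer, the loop is shut over the far end going by the camera readings, and the job was handed in at about 23 s with the arm clear; no verdict came back.

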